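# Rejoin a split knife block with a spacer and a ratchet clamp

### The arm

A 6-joint arm with a two-finger parallel gripper is mounted at the origin on a cart in front of the work surface, level with it; the furniture and walls round the work are solid. World frame = base frame: x ahead of the robot, y to its left, z up, the work surface at z = 0. Lengths are in m, angles in degrees, forces in N, time in s.
With the tool pointing down it reaches from about 0.35 to 0.925 m from the base axis. Payload 6.4 kg.
Tool frame: the origin (TCP) lies midway between the tips of the shut fingers; the grasp point (between the pads) lies 19 mm behind it; z points along the fingers, y is the line along which they close (so a half turn about z gives the same grasp; the last joint's range is limited). The gripper opens to 94 mm and grips with 3 to 60 N. Pads are 16 mm wide; open, the fingers measure 119 mm over their backs; the gripper's body (75 mm by 177 mm) begins 78 mm behind the grasp point.
Start: joints at [-9.975, 14.043, 89.255, -0, 76.702, -9.975], TCP at [0.65, 0, 0.205] pointing down, gripper open.
Joint ranges: [-179.41, 179.41], [-58.25, 129.5], [7.25, 145.43], [-54.29, 234.29], [11.92, 165.04], [-157.13, 157.13]. Speed limits (degrees/s): [147.25, 147.25, 180, 180, 180, 180].

### API

Orientations are given as a 3x3 rotation matrix whose columns are the frame's x, y, z axes.
In Python, from workcell import robot gives the robot as it stands.
- The arm moves only by the tool move_arm, never from a script. Its argument "increments" is a list of rows, each a list of 7 numbers: the shift along the tool's x, y, z in cm, then the turn, a rotation vector about the tool's x, y, z in rad, then the opening, from -1 (shut) to 1 (fully open). In form: [[tx, ty, tz, ax, ay, az, jaw], ...]. A call has exactly 5 rows; each row shifts and turns the commanded pose from where the row before left it, along the tool's axes as they then stand; what a row does not reach is not made up. A row lasts 1/10 s, in which the tool goes at most 50 mm and 8.59 degrees, less where a joint would pass 70% of its speed; a pose out of reach is approached as far as the arm can. A call is refused whole if a number of a shift passes 5 or a number of a turn 0.15, either way. A call with a gripper value outside its range is refused whole. The fingers move at their own pace and stop on an object; "grip_force" is the grip in N (left out, the last holds). Time passes only in rows, so rows that do not move let the fingers close, or fill a call up. It gives the time, the measured TCP pose, the force, the opening and the grip force at its end, in the units of the state.
- robot.sense(): the state, without advancing time (a new reading comes with each control period).
- robot.grab_frame(name): name is "scene" or "side" or "wrist"; returns a dict with "pixels" (384x512x3 uint8, red, green, blue), "vertical_fov" (degrees; the focal length in pixels is half the picture's height over the tangent of half this angle, whatever the lens; pixels are square), "cx", "cy" (the principal point, pixels), "dist_coeffs" ([k1, k2, p1, p2, k3] as OpenCV has them; the pictures are not rectified), "R" (3x3) and "t" (3): a world point X has camera coordinates R X + t. Camera axes: x right, y down, z forward; pixel columns grow to the right and rows downward; lengths in m; the calibration is good to about 2 mm. A picture is of the moment at which its call begins. There is no depth.
- robot.job_done(): hands the job in; it is judged then, once.
The state is a dict: "time_s": time; "joint_pos": joint angles; "qvel": joint speeds; "joint_torque": joint torques, N m; "position": TCP position; "tcp_rot": TCP orientation; "force": force on the tool from outside, world axes, zero at the start; "ft_torque": the same for the moment, N m; "grip_width": finger opening in m; "finger_force": force on a finger pad.
Only numpy, scipy, OpenCV 4.12 (cv2) and the standard library are available. Lean on these libraries where they do the work, as an engineer would, in place of code of your own. Each camera call takes 0.05 s, during which the arm holds its last target. There are 200 camera calls.

### The job

A wooden knife block has come apart and its halves stand in the bench clamp: take the blue-headed steel spacer from its white stand, slide it blade down into the middle of the gap between them until its shoulder rests on the wood, and let it go. Then pump the orange trigger towards the black post until the spring pad meets the loose half and pinches the block on the spacer with the spring about half pressed in, never bottoming it and crushing the wood. Move the jaw only by its trigger, leave timer, tin, lemon and mug alone, and finish still holding the trigger squeezed at that pressure.

Things in the scene. Friction and masses are not known exactly. Their poses are not given: they have to be found in the camera images.
- clamp: Bench clamp, fixed: grey plate 400 x 100 x 14 mm. Origin: centre of its underside; x runs from the trigger end to the fixed jaw (roughly to the robot's left), z up. Along x in mm: trigger -102, post -61, bar's yoke -30 (top z 54), moving jaw, pad, loose half, gap, fixed half 130 to 165. Black housing under trigger and post: 46 wide, top z 62. Low guides keep the loose half in line.
- fixed_half: Wooden half of the knife block fixed against the clamp's fixed steel jaw: 35 mm along the clamp's x, 80 mm wide, 70 mm high, top 84 mm above the worktop. Origin: centre of its underside, at x 147.5 mm, z 14 mm of the clamp, so its face at the gap is at x 130 mm.
- grip_post: Fixed upright black post of the clamp, 14 mm along the clamp's x, 26 mm across, 60 mm high. Origin: centre of its underside, 58 mm above the worktop. The trigger is squeezed towards it.
- loose_half: Loose wooden half of the knife block, 35 mm along its x (the clamp's x), 80 x 70 mm high, about 0.3 kg, standing on the clamp's bed (14 mm above the worktop, top at 84 mm). Origin: centre of its underside. The gap between it and the fixed half is 9 to 13 mm at the start.
- spacer: Steel gauge blade with blue head, 104 mm tall, 0.09 kg. Origin: centre of the blade's lower end, z up to the head. Blade 5 (x) x 30 (y) x 60 mm; shoulder 26 x 36 mm at z 60 to 68, wider than the gap; grip tab 12 (x) x 28 (y) mm at z 68 to 104. Starts upright, shoulder on the stand's top. In place: x along the clamp's x (either way round), shoulder on the wood, origin 24 mm above the worktop.
- stand: White block 60 x 70 x 70 mm high, fixed, with an upright slot 8 x 33 mm (x by y) in its top that holds the spacer. Origin: centre of its underside.
- trigger_back (a point): Middle of the back face of the orange trigger, where a finger pushes: 94 mm above the worktop, at clamp x -108 mm when released. The trigger is an upright paddle 12 mm thick (clamp's x), 26 wide, z 56 to 118 mm, sliding to the clamp's +x towards the post. A grasp over trigger and post is 54 mm wide when released, 40 mm fully squeezed.
- trigger (a joint): Trigger travel: 0 released, 0.014 m fully squeezed. A spring (2 to 4 N) returns it when let go. Each squeeze pushes the toothed bar and jaw forward by its travel less up to 4 mm of play (teeth 4 mm apart); on the return the pawl clicks back and the jaw stays. About 3 to 6 full strokes are needed.
- jaw (a joint): Forward travel of the moving jaw, 0 to 0.075 m; starts at 0 to 0.02. Its plate is at clamp x 0 to 12 mm plus this, 60 wide, top z 66. It slides with about 3 N of drag. Holding pawls keep it from going back more than 2 mm when the trigger is let go, so too much pressure cannot be let off again. The block is just closed on the 5 mm spacer at 0.050.
- pad (a joint): Compression of the spring behind the black pad: 0 free, 0.016 m bottomed. 1.2 N per mm: half pressed in (0.008) is about 10 N on the wood and about 17 N on the trigger. The pad's front face is at clamp x 40 mm + jaw - pad; the pad is 56 wide, z 24 to 64 mm.
- timer: White and grey kitchen timer, 66 mm across, 56 mm tall, bystander. Origin: centre of its underside.
- tin: Low tin can, 75 mm across, 58 mm tall, bystander. Origin: centre of its underside.
- lemon: Yellow lemon, 78 x 55 mm, 56 mm tall, bystander. Origin: centre of its underside.
- mug: Blue-grey mug, 81 x 110 mm with its handle, 94 mm tall, bystander. Origin: centre of its underside.
Not all that is in view belongs to the job. There is more than one size of the loose_half; the job needs the larger.

How it is judged:
By the outcome, as a careful person would: the job done as asked, in the order asked, and still so for the second after the job is handed in, while the arm keeps its last pose, push and grip.
It also fails if it takes over 61 s, if anything falls off the work surface, if the arm or the gripper's body presses on something with over 40 N, if the wrist force passes 120 N, or if a joint passes its speed limit or range.

## Working session

There is one attempt and no reset: what is moved stays moved. The work goes in short steps, Python scripts to look and compute and a tool call to move; the robot and the scene stay as the last step left them, time stands still between calls to the robot, and variables do not carry over. Pictures are saved under pics/ and viewed, at most 10 in all, crops included, and the job is handed in when it is done.

Besides the shell and the picture viewer there is one more tool, called after ">>>" in YAML: its name, and indented under it one key for each argument. move_arm: Moves the arm, as the interface text tells. Its arguments: {"type":"object","properties":{"increments":{"type":"array"},"grip_force":{"type":"number"}},"required":["increments"]}

```bash
mkdir -p pics; cat > h.py <<'E'
import numpy as np, cv2
from workcell import robot
def K(f):
    fl=f["pixels"].shape[0]/2/np.tan(np.radians(f["vertical_fov"]/2)); return np.array([[fl,0,f["cx"]],[0,fl,f["cy"]],[0,0,1]])
def proj(f,X):
    X=np.atleast_2d(np.array(X,float)); rv=cv2.Rodrigues(np.array(f["R"]))[0]
    return cv2.projectPoints(X,rv,np.array(f["t"],float),K(f),np.array(f["dist_coeffs"],float))[0][:,0]
def ray(f,uv,z):
    p=cv2.undistortPoints(np.array([[uv]],float),K(f),np.array(f["dist_coeffs"],float))[0,0]
    R=np.array(f["R"]);t=np.array(f["t"]);c=-R.T@t;d=R.T@np.array([p[0],p[1],1]);s=(z-c[2])/d[2];return c+s*d
def save(f,n,crop=None,scale=1):
    im=f["pixels"][:,:,::-1]
    if crop: im=im[crop[1]:crop[3],crop[0]:crop[2]]
    cv2.imwrite("pics/"+n,cv2.resize(im,None,fx=scale,fy=scale,interpolation=cv2.INTER_CUBIC))
def load(n): return np.load("pics/"+n+".npy",allow_pickle=True).item()
def grab(n):
    f=robot.grab_frame(n); np.save("pics/"+n+".npy",f,allow_pickle=True); return f
E
python3 - <<'E'
from h import *
for n in("scene","side","wrist"):
    f=grab(n); save(f,n+"0.png",None,1.5); R=np.array(f["R"]);print(n,f["vertical_fov"],(-R.T@f["t"]).round(3),R[2].round(2))
a=[cv2.imread(f"pics/{n}0.png") for n in("scene","side","wrist")]
E
```

```text
scene 46.05708677821027 [-0.16   0.796  0.964] [ 0.5  -0.56 -0.65]
side 56.81558368711316 [-0.069 -0.824  0.632] [ 0.52  0.71 -0.47]
wrist 68.38083665556833 [0.65  0.082 0.383] [-0.   -0.28 -0.96]
```

View pics/scene0.png

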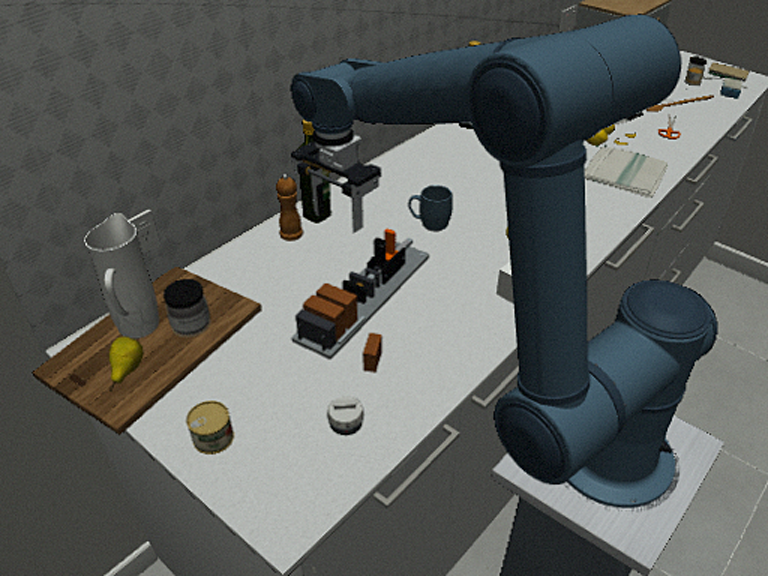

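View pics/side0.png

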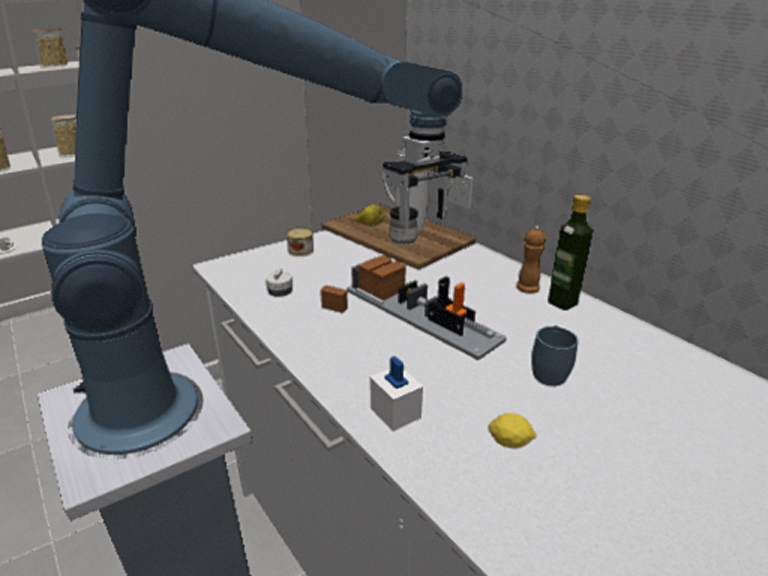

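The side view shows the blue-headed spacer in its white stand at (397,372)/1.5, the clamp from (355,275) to (500,340) with the larger halves at (380,278) in it, and the orange trigger at (459,298). A small decoy block sits at (335,298). The only blue-headed item is the spacer; the mug at (553,355) is blue-grey.

```bash
python3 - <<'E'
from h import *
f=load("side"); im=f["pixels"][:,:,::-1]
a=cv2.resize(im[165:290,225:345],(580,600),interpolation=cv2.INTER_CUBIC) # scale 4.83
cv2.imwrite("pics/c1.png",a)
f=load("scene"); cv2.imwrite("pics/c2.png",cv2.resize(f["pixels"][145:245,185:295,::-1],(660,600),interpolation=cv2.INTER_CUBIC))
E
```

```text
(no output)
```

View pics/c1.png

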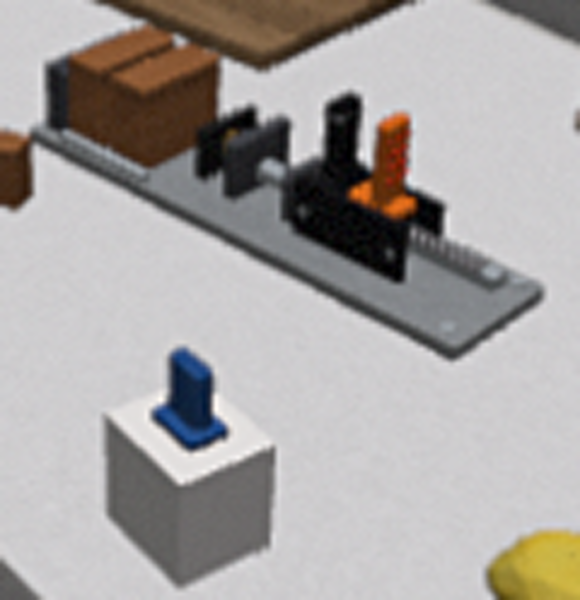

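View pics/wrist0.png

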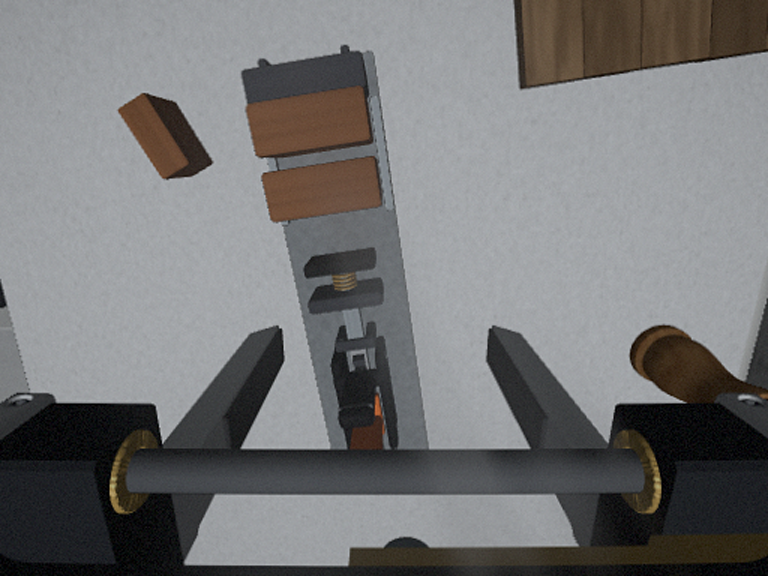

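The wrist view shows the fixed half's top at (247..370, 87..157), the loose half's at (263..381, 157..221), the jaw and pad at (340,270) and the trigger at (368,430). The side crop shows the stand top's corners at (105,416), (183,486), (274,448).

```bash
python3 - <<'E'
from h import *
f=load("wrist")
for nm,c in dict(fixed=[(247,104),(362,87),(370,140),(258,157)],loose=[(263,172),(376,157),(381,206),(272,221)]).items():
    P=np.array([ray(f,(u/1.5,v/1.5),.084) for u,v in c]);e=np.linalg.norm(P-np.roll(P,-1,0),axis=1)
    print(nm,P[:,:2].round(4).tolist(),P.mean(0).round(4),e.round(4),[np.degrees(np.arctan2(*(P[i]-P[j])[[1,0]])).round(1) for i,j in((1,0),(2,3))])
s=load("side"); q=lambda u,v,z: ray(s,(225+u*120/580,165+v*125/600),z)
for n,u,v,z in [("L",105,416,.07),("F",183,486,.07),("R",274,448,.07),("shL",154,412,.078),("shF",194,445,.078),("shR",227,433,.078),("shF bottom",194,448,.07),("tabtopL",168,352,.114),("tabF",187,362,.114),("tabtopR",212,362,.114),("trig top",380,118,.118),("trigtop R",408,118,.118),("plate",455,352,.014),("plateR",543,293,.014),("plateL",33,130,.014)]: print(n,q(u,v,z)[:2].round(4))
print(robot.sense()["position"],np.array(robot.sense()["tcp_rot"]).round(2).tolist())
E
```

```text
fixed [[0.559, 0.1171], [0.6348, 0.1272], [0.6397, 0.0944], [0.5636, 0.0835]] [0.5993 0.1056 0.084 ] [0.0765 0.0332 0.0769 0.0339] [np.float64(7.6), np.float64(8.1)]
loose [[0.5663, 0.0736], [0.6437, 0.0834], [0.647, 0.0505], [0.57, 0.0401]] [0.6068 0.0619 0.084 ] [0.0781 0.0331 0.0777 0.0338] [np.float64(7.2), np.float64(7.7)]
L [ 0.3428 -0.2359]
F [ 0.3418 -0.3047]
R [ 0.3978 -0.3083]
shL [ 0.3596 -0.2564]
shF [ 0.3598 -0.29  ]
shR [ 0.3794 -0.2922]
shF bottom [ 0.3645 -0.2842]
tabtopL [ 0.3672 -0.2575]
tabF [ 0.3698 -0.27  ]
tabtopR [ 0.3801 -0.2775]
trig top [ 0.6265 -0.1381]
trigtop R [ 0.6412 -0.1486]
plate [ 0.5936 -0.2514]
plateR [ 0.6867 -0.2389]
plateL [0.54   0.1388]
[6.49557314e-01 9.76660094e-05 2.04632206e-01] [[0.0, 1.0, -0.0], [1.0, -0.0, 0.0], [0.0, -0.0, -1.0]]
```

>>> move_arm:
  increments:
    - [-3.4, -2.8, 0, 0, 0, 0, 1]
    - [-3.4, -2.8, 0, 0, 0, 0, 1]
    - [-3.4, -2.8, 0, 0, 0, 0, 1]
    - [-3.4, -2.8, 0, 0, 0, 0, 1]
    - [-3.4, -2.8, 0, 0, 0, 0, 1]

```text
time_s: 0.65
position: [0.5086, -0.1709, 0.2052]
tcp_rot: [[-0.0, 1.0, -0.0], [1.0, 0.0, 0.0], [0.0, -0.0, -1.0]]
force: [0.2, -1.0, 0.5]
grip_width: 0.0941
finger_force: 0.0
```

>>> move_arm:
  increments:
    - [-3.4, -2.8, 0, 0, 0, 0, 1]
    - [-3.4, -2.8, 0, 0, 0, 0, 1]
    - [-3.4, -2.8, 0, 0, 0, 0, 1]
    - [-3.4, -2.8, 0, 0, 0, 0, 1]
    - [-3.4, -2.8, 0, 0, 0, 0, 1]

```text
time_s: 1.15
position: [0.3686, -0.341, 0.2054]
tcp_rot: [[-0.0, 1.0, 0.0], [1.0, 0.0, -0.0], [-0.0, 0.0, -1.0]]
force: [0.9, -0.0, 0.6]
grip_width: 0.094
finger_force: 0.0
```

```bash
python3 - <<'E'
from h import *
f=grab("wrist");save(f,"w1.png",None,1.5);s=robot.sense();print(s["time_s"],np.round(s["position"],4),s["force"])
print(proj(f,[[.37,-.272,.114],[.37,-.272,.07],s["position"]])*1.5)
E
```

```text
1.2 [ 0.3654 -0.3453  0.2055] [-2.09008917 -3.22420679 -0.88948165]
[[386.42009135 180.82391231]
 [386.1716125  177.77109514]
 [376.99359933 353.76749795]]
```

View pics/w1.png

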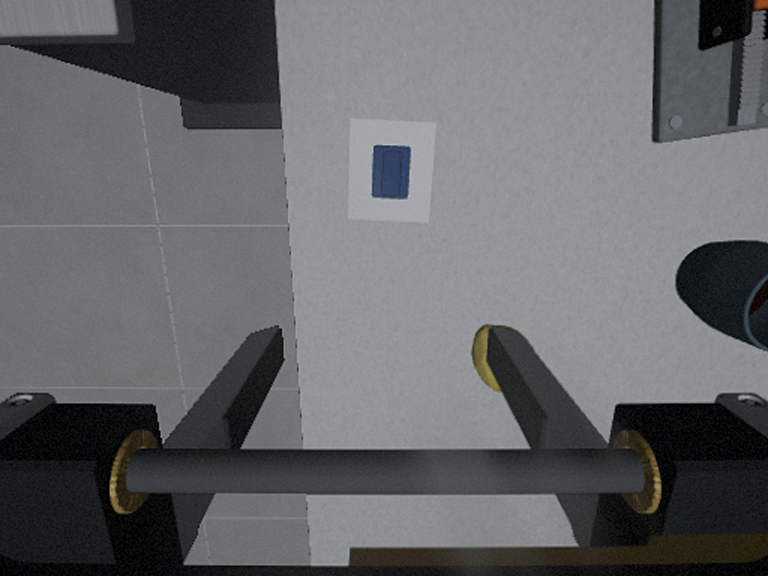

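Straight above: the stand's top has corners (350,119), (436,123), (430,222), (348,220), the blue shoulder spans (372..410,145..198), and the lemon at (497,357) is under the right finger but far below.

```bash
python3 - <<'E'
from h import *
f=load("wrist")
for nm,c,z in (("stand",[(350,119),(436,123),(430,222),(348,220)],.07),("sh",[(372.5,145),(411,146.5),(408.5,199),(372,198)],.078)):
    P=np.array([ray(f,(u/1.5,v/1.5),z) for u,v in c]);e=np.linalg.norm(P-np.roll(P,-1,0),axis=1)
    print(nm,P[:,:2].round(4).tolist(),P.mean(0).round(4),e.round(4),[np.degrees(np.arctan2(*(P[i]-P[j])[[1,0]])).round(1) for i,j in((1,0),(2,3),(0,3),(1,2))])
print(robot.sense()["position"])
im=f["pixels"].astype(int); m=((im[...,2]-im[...,0]>45)).astype(np.uint8); m[:80]=0;m[160:]=0;m[:,:230]=0;m[:,300:]=0
c=max(cv2.findContours(m,0,2)[0],key=cv2.contourArea); r=cv2.minAreaRect(c);print(r,ray(f,r[0],.078))
E
```

```text
stand [[0.3448, -0.2322], [0.4047, -0.2348], [0.4025, -0.3039], [0.3418, -0.3024]] [ 0.3734 -0.2683  0.07  ] [0.0599 0.0691 0.0607 0.0703] [np.float64(-2.5), np.float64(-1.4), np.float64(87.5), np.float64(88.2)]
sh [[0.3605, -0.2497], [0.387, -0.2507], [0.3859, -0.2864], [0.3599, -0.2857]] [ 0.3733 -0.2681  0.078 ] [0.0265 0.0357 0.026  0.036 ] [np.float64(-2.1), np.float64(-1.5), np.float64(89.0), np.float64(88.1)]
[ 0.36539641 -0.34526263  0.2054684 ]
((260.1187438964844, 113.93729400634766), (23.287067413330078, 33.78124237060547), 1.9091525077819824) [ 0.37276516 -0.26699058  0.078     ]
```

>>> move_arm:
  increments:
    - [1.8, 0.1, 0, 0, 0, 0, 0]
    - [1.8, 0.1, 0, 0, 0, 0, -0.2]
    - [1.8, 0.1, 0, 0, 0, 0, -0.2]
    - [1.8, 0.1, 0, 0, 0, 0.033, -0.2]
    - [0, 0, 2, 0, 0, 0, -0.2]

```text
time_s: 1.7
position: [0.3761, -0.2656, 0.1877]
tcp_rot: [[0.029, 1.0, 0.004], [1.0, -0.029, -0.004], [-0.004, 0.004, -1.0]]
force: [0.5, -0.3, 0.6]
grip_width: 0.0573
finger_force: 0.0
```

>>> move_arm:
  increments:
    - [0, 0, 2.0, 0, 0, 0, -0.2]
    - [0, 0, 2.0, 0, 0, 0, -0.2]
    - [0, 0, 0, 0, 0, 0, -0.2]
    - [0, 0, 0, 0, 0, 0, -0.2]
    - [0, 0, 0, 0, 0, 0, -0.2]

```text
time_s: 2.2
position: [0.3749, -0.2679, 0.1468]
tcp_rot: [[0.032, 0.999, 0.001], [0.999, -0.032, -0.002], [-0.002, 0.001, -1.0]]
force: [-0.4, -0.2, 1.0]
grip_width: 0.0373
finger_force: 0.0
```

```bash
python3 - <<'E'
from h import *
s=robot.sense();f=grab("wrist");g=grab("side");a=f["pixels"][150:384,130:370,::-1];b=g["pixels"][170:290,200:323,::-1]
cv2.imwrite("pics/g1.png",cv2.hconcat([cv2.resize(a,(400,390)),cv2.resize(b,(400,390),interpolation=2)]));print(s["time_s"],np.round(s["position"],4),np.round(s["tcp_rot"],3).tolist(),s["grip_width"])
E
```

```text
2.2 [ 0.3749 -0.2679  0.1468] [[0.032, 0.999, 0.001], [0.999, -0.032, -0.002], [-0.002, 0.001, -1.0]] 0.03730189388954367
```

View pics/g1.png

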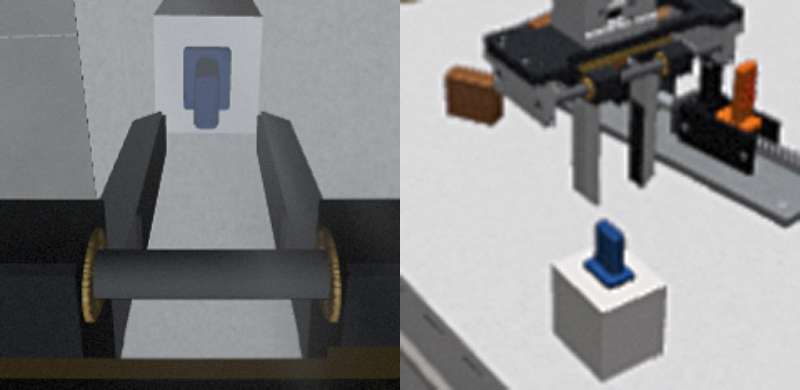

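The wrist view has the tab at (206,95) between fingers at 165 and 258, so it is aligned to about 1 mm.

>>> move_arm:
  increments:
    - [0, -0.1, 1.6, 0, 0, 0, -0.2]
    - [0, 0, 1.6, 0, 0, 0, -0.2]
    - [0, 0, 1.6, 0, 0, 0, -0.2]
    - [0, 0, 1.5, 0, 0, 0, -0.2]
    - [0, 0, 0, 0, 0, 0, -0.2]

```text
time_s: 2.8
position: [0.3722, -0.2671, 0.0813]
tcp_rot: [[0.033, 0.999, -0.002], [0.999, -0.033, 0.002], [0.002, -0.002, -1.0]]
force: [-0.7, 0.2, -0.6]
grip_width: 0.0376
finger_force: 0.0
```

>>> move_arm:
  increments:
    - [0, 0, 0, 0, 0, 0, -0.2]
    - [0, 0, 0, 0, 0, 0, -1]
    - [0, 0, 0, 0, 0, 0, -1]
    - [0, 0, 0, 0, 0, 0, -1]
    - [0, 0, 0, 0, 0, 0, -1]
  grip_force: 25

```text
time_s: 3.3
position: [0.3732, -0.2682, 0.083]
tcp_rot: [[0.033, 0.999, 0.001], [0.999, -0.033, -0.001], [-0.001, 0.001, -1.0]]
force: [-0.2, 0.8, 0.9]
grip_width: 0.0121
finger_force: 25.0
```

>>> move_arm:
  increments:
    - [0, 0, -1.5, 0, 0, 0, -1]
    - [0, 0, -2.5, 0, 0, 0, -1]
    - [0, 0, -3, 0, 0, 0, -1]
    - [0, 0, -3, 0, 0, 0, -1]
    - [0, 0, -3, 0, 0, 0, -1]

```text
time_s: 3.8
position: [0.3728, -0.2677, 0.2134]
tcp_rot: [[0.033, 0.999, -0.0], [0.999, -0.033, 0.0], [0.0, -0.0, -1.0]]
force: [-1.1, -0.7, -1.5]
grip_width: 0.0123
finger_force: 25.0
```

>>> move_arm:
  increments:
    - [0, 0, 0, 0, 0, 0.14, -1]
    - [0, 0, 0, 0, 0, 0.14, -1]
    - [0, 0, 0, 0, 0, 0.14, -1]
    - [0, 0, 0, 0, 0, 0.14, -1]
    - [0, 0, 0, 0, 0, 0.14, -1]

```text
time_s: 4.3
position: [0.3728, -0.2677, 0.2122]
tcp_rot: [[0.673, 0.739, -0.0], [0.739, -0.673, 0.0], [0.0, -0.001, -1.0]]
force: [0.1, -0.6, -0.4]
grip_width: 0.0119
finger_force: 25.0
```

>>> move_arm:
  increments:
    - [0, 0, 0, 0, 0, 0.14, -1]
    - [0, 0, 0, 0, 0, 0.14, -1]
    - [0, 0, 0, 0, 0, 0.14, -1]
    - [0, 0, 0, 0, 0, 0.14, -1]
    - [0, 0, 0, 0, 0, 0.144, -1]

```text
time_s: 4.8
position: [0.3729, -0.2678, 0.2122]
tcp_rot: [[0.992, 0.128, -0.0], [0.128, -0.992, 0.0], [-0.0, -0.0, -1.0]]
force: [0.0, -0.8, -0.6]
grip_width: 0.0117
finger_force: 25.0
```

>>> move_arm:
  increments:
    - [0, 0, 0, 0, 0, 0, -1]
    - [0, 0, 0, 0, 0, 0, -1]
    - [0, 0, 0, 0, 0, 0, -1]
    - [0, 0, 0, 0, 0, 0, -1]
    - [0, 0, 0, 0, 0, 0, -1]

```text
time_s: 5.3
position: [0.373, -0.2679, 0.2124]
tcp_rot: [[0.991, 0.134, -0.0], [0.134, -0.991, 0.0], [-0.0, -0.0, -1.0]]
force: [-0.2, -0.5, -1.0]
grip_width: 0.0116
finger_force: 25.0
```

```bash
python3 - <<'E'
from h import *
s=robot.sense();R=np.array(s["tcp_rot"]);p=np.array(s["position"])
print(p,R.round(4).tolist(),np.degrees(np.arctan2(R[1,1],R[0,1])),np.round(s["joint_pos"],1),s["grip_width"])
print(100*R.T@(np.array([.603,.0838,p[2]])-p))
E
```

```text
[ 0.37299808 -0.2679376   0.21242577] [[0.991, 0.1341, -0.0001], [0.1341, -0.991, 0.0001], [-0.0, -0.0001, -1.0]] -82.29328574904434 [-49.9 -13.1 115.8   0.   77.3  32.4] 0.011645507382108997
[ 2.75093250e+01 -3.17716739e+01  1.53786049e-03]
```

>>> move_arm:
  increments:
    - [2.75, -3.18, 0, 0, 0, 0, -1]
    - [2.75, -3.18, 0, 0, 0, 0, -1]
    - [2.75, -3.18, 0, 0, 0, 0, -1]
    - [2.75, -3.18, 0, 0, 0, 0, -1]
    - [2.75, -3.18, 0, 0, 0, 0, -1]

```text
time_s: 5.8
position: [0.4889, -0.0905, 0.2126]
tcp_rot: [[0.991, 0.134, 0.0], [0.134, -0.991, -0.0], [0.0, 0.0, -1.0]]
force: [-0.0, -0.3, -0.9]
grip_width: 0.0117
finger_force: 25.0
```

>>> move_arm:
  increments:
    - [2.75, -3.18, 0, 0, 0, 0, -1]
    - [2.75, -3.18, 0, 0, 0, 0, -1]
    - [2.75, -3.18, 0, 0, 0, 0, -1]
    - [2.75, -3.18, 0, 0, 0, 0, -1]
    - [2.75, -3.18, 0, 0, 0, 0, -1]

```text
time_s: 6.3
position: [0.6039, 0.0856, 0.2124]
tcp_rot: [[0.991, 0.134, 0.0], [0.134, -0.991, -0.0], [-0.0, 0.0, -1.0]]
force: [0.7, -0.3, -0.2]
grip_width: 0.012
finger_force: 25.0
```

>>> move_arm:
  increments:
    - [0, 0, 2.5, 0, 0, 0, -1]
    - [0, 0, 1.5, 0, 0, 0, -1]
    - [0, 0, 0, 0, 0, 0, -1]
    - [0, 0, 0, 0, 0, 0, -1]
    - [0, 0, 0, 0, 0, 0, -1]

```text
time_s: 6.8
position: [0.6036, 0.0832, 0.1737]
tcp_rot: [[0.991, 0.132, 0.002], [0.132, -0.991, -0.0], [0.002, 0.0, -1.0]]
force: [0.8, 0.1, -0.9]
grip_width: 0.0117
finger_force: 25.0
```

```bash
python3 - <<'E'
from h import *
s=robot.sense();f=grab("wrist");save(f,"w2.png",None,1.5);g=grab("scene");grab("side");R=np.array(s["tcp_rot"])
print(s["time_s"],np.round(s["position"],4),np.degrees(np.arctan2(R[1,1],R[0,1])),R[:,2].round(3),s["grip_width"])
E
```

```text
6.8 [0.6036 0.0832 0.1737] -82.39451790048476 [ 0.002 -0.    -1.   ] 0.01167048425103664
```

View pics/w2.png

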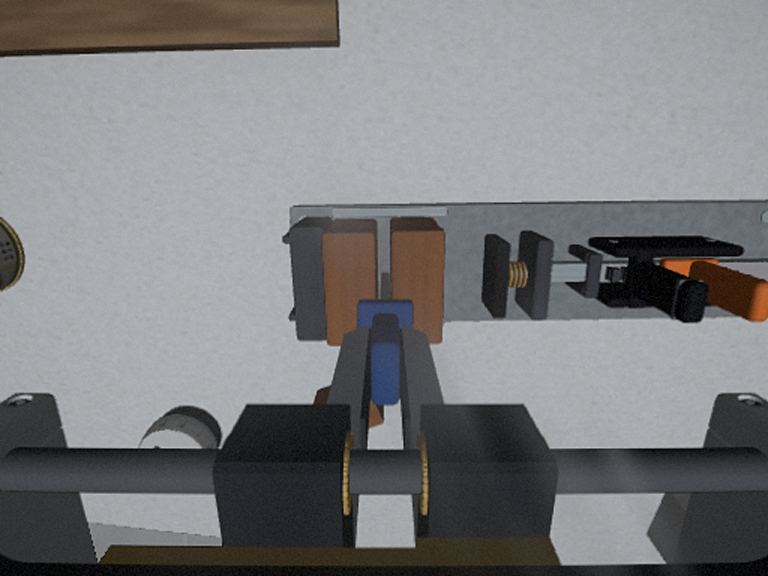

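The blade is at (386,285), over the gap between the fixed half (right edge about 377) and the loose half (left edge about 391). I'll zoom in to quantify this.

```bash
python3 - <<'E'
from h import *
f=load("wrist");save(f,"w2c.png",(185,135,315,235),6)
E
```

```text
(no output)
```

View pics/w2c.png

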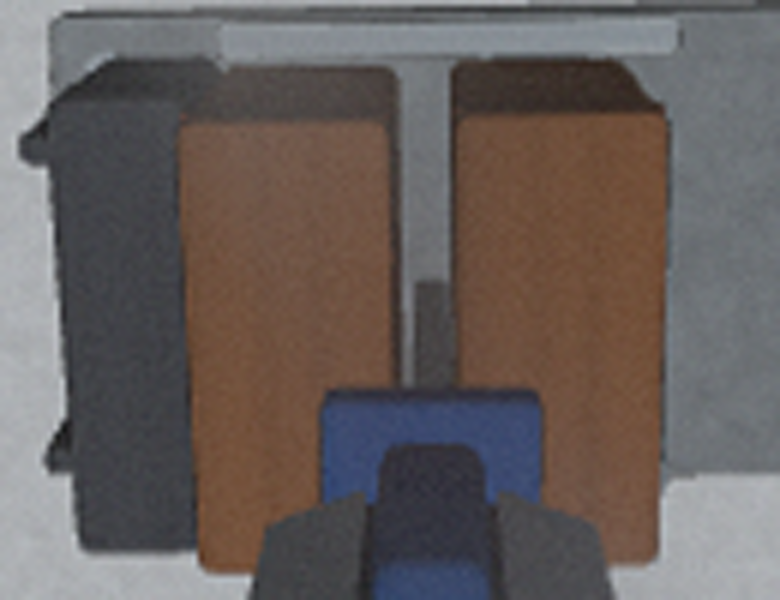

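```bash
python3 - <<'E'
from h import *
f=load("wrist");s=robot.sense();p=np.array(s["position"]);R=np.array(s["tcp_rot"])
q=lambda u,v,z:np.round(1000*R.T@(ray(f,(185+(u+.5)/6-.5,135+(v+.5)/6-.5),z)-p),1)
for n,u,v,z in [("fixR far",388,122,.084),("fixR near",395,385,.084),("fixL far",181,124,.084),("fixLnear",200,570,.084),("fixRnear~",399,570,.084),("looL",458,115,.084),("looL",455,300,.084),("looR far",667,112,.084),("looR near",658,565,.084),("bladeL",415,282,.1007),("bladeR",448,282,.1007),("shL",325,392,.1607),("shR",541,392,.1607)]: print(n,q(u,v,z))
E
```

```text
fixR far [37.  -6.7 89.7]
fixR near [-7.1 -5.9 89.6]
fixL far [ 36.7 -39.8  89.7]
fixLnear [-40.6 -39.7  89.6]
fixRnear~ [-40.6  -5.4  89.6]
looL [38.2  4.4 89.7]
looL [ 7.6  4.  89.7]
looR far [38.6 37.7 89.7]
looR near [-39.7  39.2  89.6]
bladeL [15.1 -2.3 73. ]
bladeR [15.1  2.7 73. ]
shL [ 17.6 -12.5  13. ]
shR [17.6 13.2 13. ]
```

>>> move_arm:
  increments:
    - [-0.1, -0.1, 0, 0, 0, 0, -1]
    - [0, 0, 0.5, 0, 0, 0, -1]
    - [0, 0, 0.5, 0, 0, 0, -1]
    - [0, 0, 0.5, 0, 0, 0, -1]
    - [0, 0, 0.5, 0, 0, 0, -1]

```text
time_s: 7.45
position: [0.6018, 0.0848, 0.1517]
tcp_rot: [[0.991, 0.133, -0.001], [0.133, -0.991, 0.0], [-0.001, -0.0, -1.0]]
force: [-0.1, 0.5, -1.1]
grip_width: 0.0119
finger_force: 25.0
```

>>> move_arm:
  increments:
    - [0, 0, 0.3, 0, 0, 0, -1]
    - [0, 0, 0.3, 0, 0, 0, -1]
    - [0, 0, 0.3, 0, 0, 0, -1]
    - [0, 0, 0.3, 0, 0, 0, -1]
    - [0, 0, 0, 0, 0, 0, -1]

```text
time_s: 7.95
position: [0.6017, 0.0848, 0.1399]
tcp_rot: [[0.991, 0.133, -0.001], [0.133, -0.991, 0.0], [-0.001, -0.0, -1.0]]
force: [-0.7, -0.4, -0.4]
grip_width: 0.0121
finger_force: 25.0
```

>>> move_arm:
  increments:
    - [0, 0, 0.8, 0, 0, 0, -1]
    - [0, 0, 0.8, 0, 0, 0, -1]
    - [0, 0, 0.8, 0, 0, 0, -1]
    - [0, 0, 0.8, 0, 0, 0, -1]
    - [0, 0, 0.5, 0, 0, 0, -1]

```text
time_s: 8.45
position: [0.6015, 0.0848, 0.1021]
tcp_rot: [[0.991, 0.133, -0.002], [0.133, -0.991, 0.0], [-0.001, -0.0, -1.0]]
force: [-0.7, 0.1, -0.7]
grip_width: 0.0121
finger_force: 25.0
```

>>> move_arm:
  increments:
    - [0, 0, 0.2, 0, 0, 0, -1]
    - [0, 0, 0.1, 0, 0, 0, -1]
    - [0, 0, 0.1, 0, 0, 0, -1]
    - [0, 0, 0.1, 0, 0, 0, -1]
    - [0, 0, 0, 0, 0, 0, -1]

```text
time_s: 8.95
position: [0.6021, 0.0847, 0.0986]
tcp_rot: [[0.991, 0.133, 0.0], [0.133, -0.991, -0.0], [0.0, 0.0, -1.0]]
force: [-0.0, -0.5, -0.9]
grip_width: 0.0112
finger_force: 25.0
```

>>> move_arm:
  increments:
    - [0, 0, 0.05, 0, 0, 0, -1]
    - [0, 0, 0.05, 0, 0, 0, -1]
    - [0, 0, 0.05, 0, 0, 0, -1]
    - [0, 0, 0.05, 0, 0, 0, -1]
    - [0, 0, 0, 0, 0, 0, -1]

```text
time_s: 9.45
position: [0.6021, 0.0847, 0.097]
tcp_rot: [[0.991, 0.133, 0.0], [0.133, -0.991, -0.0], [0.0, 0.0, -1.0]]
force: [-1.8, 0.2, 2.9]
grip_width: 0.0119
finger_force: 25.0
```

```bash
python3 - <<'E'
from h import *
f=grab("wrist");g=grab("side");h=grab("scene")
a=cv2.resize(f["pixels"][140:260,180:340,::-1],(520,390),interpolation=2);b=cv2.resize(g["pixels"][130:230,210:280,::-1],(273,390),interpolation=2)
cv2.imwrite("pics/p1.png",cv2.hconcat([a,b]));print(robot.sense()["force"],robot.sense()["position"])
E
```

```text
[-2.19057938 -0.82771219  5.01241372] [0.60213413 0.08475466 0.09696673]
```

View pics/p1.png

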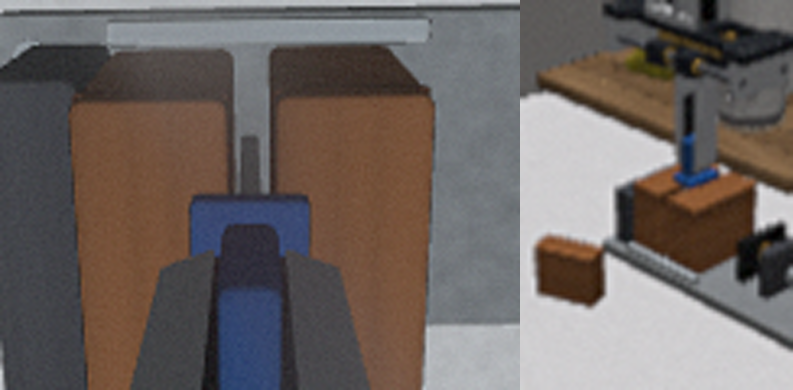

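The shoulder at (250,230) straddles both halves and the blade is centred in the gap. There are 5 N of seating force, so I'll release and lift.

>>> move_arm:
  increments:
    - [0, 0, -0.1, 0, 0, 0, -0.4]
    - [0, 0, 0, 0, 0, 0, -0.4]
    - [0, 0, 0, 0, 0, 0, -0.4]
    - [0, 0, 0, 0, 0, 0, -0.4]
    - [0, 0, -1, 0, 0, 0, -0.4]

```text
time_s: 10.1
position: [0.6008, 0.0848, 0.1061]
tcp_rot: [[0.991, 0.133, -0.003], [0.133, -0.991, 0.0], [-0.003, -0.001, -1.0]]
force: [0.2, -0.5, -0.0]
grip_width: 0.0283
finger_force: 0.0
```

>>> move_arm:
  increments:
    - [0, 0, -2, 0, 0, 0, -0.4]
    - [0, 0, -3, 0, 0, 0, 0]
    - [0, 0, -3, 0, 0, 0, 0.4]
    - [0, 0, 0, 0, 0, 0, 0.5]
    - [0, 0, 0, 0, 0, 0, 0.5]

```text
time_s: 10.6
position: [0.6024, 0.0847, 0.1883]
tcp_rot: [[0.991, 0.133, 0.002], [0.133, -0.991, -0.0], [0.002, 0.0, -1.0]]
force: [-0.8, 0.3, -1.0]
grip_width: 0.0568
finger_force: 0.0
```

```bash
python3 - <<'E'
from h import *
f=grab("wrist");save(f,"w3.png",(100,80,512,300),1.9);s=robot.sense();print(s["time_s"],s["position"],s["grip_width"])
E
```

```text
10.65 [0.60151173 0.08472447 0.18674553] 0.060409469743136636
```

View pics/w3.png

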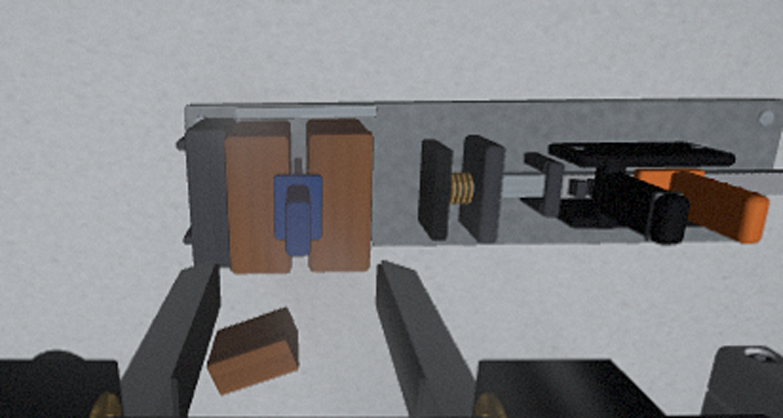

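The spacer stands alone at (298,215) across both halves. The trigger top is near (755,220) and the post top near (668,225). I'll check the predicted clamp points against those pixels.

```bash
cat >> h.py <<'E'
ax=np.array([-.1331,.9911,0]); lat=np.array([-.9911,-.1331,0]); O=np.array([.6188,-.0394,0])
C=lambda x,y,z: O+x/1000*ax+y/1000*lat+np.array([0,0,z/1000])
E
python3 - <<'E'
from h import *
f=load("wrist")
for n,X in dict(tb1=(-108,13,118),tb2=(-108,-13,118),tf1=(-96,13,118),post1=(-68,13,118),post2=(-68,-13,118),post3=(-54,13,118),hole=(-200,-50,14),padf1=(40,-28,64),padf2=(40,28,64)).items():
    u=proj(f,C(*X))[0];print(n,((u-[100,80])*1.9).round(0))
s=robot.sense();R=np.array(s["tcp_rot"]);p=np.array(s["position"]);print(R.T@(C(-81,0,75)-p)*100)
im=f["pixels"].astype(int);m=(im[...,0]-im[...,2]>90)&(im[...,0]>150);m[:,:430]=0;v,u=np.nonzero(m);print(((u.max()-100)*1.9,(v.max()-80)*1.9,(u.min()-100)*1.9))
E
```

```text
tb1 [762. 250.]
tb2 [775. 200.]
tf1 [739. 250.]
post1 [684. 250.]
post2 [695. 200.]
post3 [657. 250.]
hole [791. 104.]
padf1 [447. 149.]
padf2 [439. 241.]
[ 0.06669366 20.63378069 11.1714085 ]
(np.float64(767.5999999999999), np.float64(241.29999999999998), np.float64(640.3))
```

>>> move_arm:
  increments:
    - [0, 4, 0, 0, 0, 0, 0.5]
    - [0, 4, 0, 0, 0, 0, 0.5]
    - [0, 4, 0, 0, 0, 0, 0.5]
    - [0, 4, 0, 0, 0, 0, 0.5]
    - [0.2, 4.4, 0, 0, 0, 0, 0.5]

```text
time_s: 11.15
position: [0.63, -0.118, 0.1851]
tcp_rot: [[0.991, 0.134, -0.004], [0.134, -0.991, 0.002], [-0.003, -0.002, -1.0]]
force: [0.7, 0.2, 0.4]
grip_width: 0.0706
finger_force: 0.0
```

>>> move_arm:
  increments:
    - [0, 0, 0, 0, 0, 0, 0.5]
    - [0, 0, 0, 0, 0, 0, 0.5]
    - [0, 0, 2, 0, 0, 0, 0.5]
    - [0, 0, 2, 0, 0, 0, 0.5]
    - [0, 0, 0, 0, 0, 0, 0.5]

```text
time_s: 11.65
position: [0.6284, -0.1146, 0.1432]
tcp_rot: [[0.991, 0.135, -0.007], [0.135, -0.991, 0.003], [-0.007, -0.004, -1.0]]
force: [0.5, -0.2, 0.2]
grip_width: 0.0705
finger_force: 0.0
```

```bash
python3 - <<'E'
from h import *
s=robot.sense();R=np.array(s["tcp_rot"]);p=np.array(s["position"]);print(p,s["grip_width"],R.T@(C(-79,0,75)-p)*100)
f=grab("side");im=f["pixels"].astype(int);m=(im[...,0]-im[...,2]>90)&(im[...,0]>150)&(im[...,1]<110);m[:180]=0;m[225:]=0;m[:,:285]=0;m[:,:][:,325:]=0
v,u=np.nonzero(m);print("orange",u.min(),u.max(),v.min(),v.max())
for X in [(-108,13,118),(-108,-13,118),(-96,13,118),(-96,-13,118)]: print(X,proj(f,C(*X))[0].round(1))
for y in range(v.min(),v.max()+1,2): print(y,u[v==y].min(),u[v==y].max(),end=" | ")
E
```

```text
[ 0.62844733 -0.11458572  0.14315029] 0.07050560820455366 [0.09165385 0.34736224 6.81321352]
orange 298 310 189 209
(-108, 13, 118) [304.4 191.4]
(-108, -13, 118) [309.7 188.7]
(-96, 13, 118) [301.4 190. ]
(-96, -13, 118) [306.7 187.4]
189 308 308 | 191 304 306 | Traceback (most recent call last):
  File "<stdin>", line 6, in <module>
    return umr_minimum(a, axis, None, out, keepdims, initial, where)
ValueError: zero-size array to reduction operation minimum which has no identity
```

>>> move_arm:
  increments:
    - [0, 0, 0, 0, 0, 0, 0.5]
    - [0, 0, 0, 0, 0, 0, 0.5]
    - [0, 0, 0, 0, 0, 0, 0.5]
    - [0, 0, 0, 0, 0, 0, 0.5]
    - [0, 0, 0, 0, 0, 0, 0.5]

```text
time_s: 12.2
position: [0.6314, -0.1173, 0.1479]
tcp_rot: [[0.991, 0.133, 0.001], [0.133, -0.991, -0.0], [0.001, 0.0, -1.0]]
force: [-0.1, -0.4, 0.2]
grip_width: 0.0705
finger_force: 0.0
```

>>> move_arm:
  increments:
    - [0, 0, 1.5, 0, 0, 0, 0.5]
    - [0, 0, 1.5, 0, 0, 0, 0.5]
    - [0, 0, 1.5, 0, 0, 0, 0.5]
    - [0, 0, 1.5, 0, 0, 0, 0.5]
    - [0, 0, 1.3, 0, 0, 0, 0.5]

```text
time_s: 12.7
position: [0.6304, -0.1169, 0.0721]
tcp_rot: [[0.991, 0.133, -0.002], [0.133, -0.991, 0.001], [-0.002, -0.001, -1.0]]
force: [0.4, -0.3, 0.4]
grip_width: 0.0705
finger_force: 0.0
```

>>> move_arm:
  increments:
    - [0, 0, 0, 0, 0, 0, 0.5]
    - [0, 0, 0, 0, 0, 0, 0.5]
    - [0, 0, 0, 0, 0, 0, 0.3]
    - [0, 0, 0, 0, 0, 0, 0.25]
    - [0, 0, 0, 0, 0, 0, 0.2]
  grip_force: 12

```text
time_s: 13.2
position: [0.6319, -0.1178, 0.0754]
tcp_rot: [[0.991, 0.134, 0.002], [0.134, -0.991, -0.001], [0.002, 0.002, -1.0]]
force: [0.3, -2.6, 0.8]
grip_width: 0.057
finger_force: 1.0
```

>>> move_arm:
  increments:
    - [0, -0.1, 0, 0, 0, 0, 0.12]
    - [0, -0.1, 0, 0, 0, 0, 0.05]
    - [0, -0.1, 0, 0, 0, 0, -0.03]
    - [0, -0.1, 0, 0, 0, 0, -0.1]
    - [0, -0.1, 0, 0, 0, 0, -0.18]

```text
time_s: 13.7
position: [0.6311, -0.1127, 0.0754]
tcp_rot: [[0.991, 0.134, 0.001], [0.134, -0.991, -0.001], [0.001, 0.001, -1.0]]
force: [-0.1, -4.8, 3.0]
grip_width: 0.0399
finger_force: 12.0
```

>>> move_arm:
  increments:
    - [0, 0, 0, 0, 0, 0, -0.2]
    - [0, 0, 0, 0, 0, 0, -0.2]
    - [0, 0, 0, 0, 0, 0, -0.2]
    - [0, 0, 0, 0, 0, 0, -0.2]
    - [0, 0, 0, 0, 0, 0, -0.2]

```text
time_s: 14.2
position: [0.6311, -0.1127, 0.0753]
tcp_rot: [[0.991, 0.134, 0.001], [0.134, -0.991, -0.001], [0.001, 0.001, -1.0]]
force: [0.6, -3.5, 5.8]
grip_width: 0.0399
finger_force: 12.0
```

```bash
cat >> h.py <<'E'
def dark(n,f):
    np.save("pics/st_%s.npy"%n,f["pixels"])
E
python3 - <<'E'
from h import *
f=grab("wrist");g=grab("side");h=grab("scene")
for F,n in((f,"wrist"),(g,"side"),(h,"scene")):
    print(n,[proj(F,C(x,0,64))[0].round(0).tolist() for x in (40,55,70,85)])
s=robot.sense();p=np.array(s["position"]);print("c",(p-O)@ax*1000,s["grip_width"],s["finger_force"],s["force"])
E
```

```text
wrist [[101.0, 227.0], [80.0, 226.0], [60.0, 226.0], [40.0, 226.0]]
side [[272.0, 189.0], [269.0, 188.0], [265.0, 186.0], [262.0, 185.0]]
scene [[236.0, 189.0], [233.0, 191.0], [230.0, 194.0], [227.0, 196.0]]
c -74.29095682934627 0.03997791605780944 11.992028653621674 [ 0.33106996 -3.87228218  5.87890581]
```

```bash
cat >> h.py <<'E'
def prof(f,y=-15,z=64):
    im=f["pixels"].astype(int); o=[]
    for x in range(10,112,2):
        u,v=np.round(proj(f,C(x,y,z))[0]).astype(int)
        if 0<=u<512 and 0<=v<384:
            c=im[v,u]; o.append("%d:%d%s"%(x,c.sum()//3,"B" if c[0]-c[2]>30 else ""))
    print(" ".join(o))
E
python3 - <<'E'
from h import *
f=load("wrist");[prof(f,y,64) for y in(-20,-8,10)]
E
```

```text
10:35 12:33 14:42 16:34 18:64 20:64 22:69 24:67 26:67 28:51 30:24 32:19 34:22 36:19 38:21 40:13 42:17 44:14 46:22 48:25 50:32 52:27 54:23 56:35 58:34 60:30 62:32 64:32 66:39 68:40 70:34 72:36 74:38 76:39 78:37 80:34B 82:33B 84:47 86:38 88:27 90:35 92:31B 94:26B 96:36 98:35 100:32 102:69B 104:84B 106:85B 108:85B 110:88B
10:32 12:33 14:34 16:32 18:60 20:71 22:66 24:68 26:67 28:90B 30:99B 32:111B 34:39 36:88B 38:46 40:59B 42:18 44:9 46:11 48:31 50:30 52:23 54:27 56:41 58:37 60:29 62:34 64:41 66:37 68:36 70:36 72:31 74:32 76:43 78:29B 80:39 82:32B 84:37 86:38 88:37 90:32 92:28 94:31 96:27 98:33 100:28B 102:72B 104:86B 106:92B 108:84B 110:86B
10:33 12:32 14:32 16:35 18:66 20:66 22:69 24:70 26:67 28:80 30:19 32:26 34:17 36:26 38:20 40:25 42:27 44:14 46:24 48:32 50:29 52:28 54:32 56:38B 58:36 60:38 62:36 64:36 66:36 68:36 70:35B 72:30B 74:32B 76:35 78:35B 80:37 82:35B 84:35 86:30 88:28 90:31 92:23 94:35 96:32 98:30 100:46B 102:71B 104:88B 106:88B 108:92B 110:89B
```

>>> move_arm:
  increments:
    - [0, 0.1, 0, 0, 0, 0, -0.1]
    - [0, 0.1, 0, 0, 0, 0, 0]
    - [0, 0.1, 0, 0, 0, 0, 0.1]
    - [0, 0.1, 0, 0, 0, 0, 0.2]
    - [0, 0.1, 0, 0, 0, 0, 0.3]

```text
time_s: 14.85
position: [0.6305, -0.1166, 0.0736]
tcp_rot: [[0.991, 0.133, -0.002], [0.133, -0.991, 0.001], [-0.002, -0.002, -1.0]]
force: [0.1, -0.3, -0.5]
grip_width: 0.0603
finger_force: 0.0
```

>>> move_arm:
  increments:
    - [0, 0, 0, 0, 0, 0, 0.3]
    - [0, 0, 0, 0, 0, 0, 0.3]
    - [0, 0, 0, 0, 0, 0, 0.2]
    - [0, 0, 0, 0, 0, 0, 0.2]
    - [0, 0, 0, 0, 0, 0, 0.2]

```text
time_s: 15.35
position: [0.6311, -0.1173, 0.0743]
tcp_rot: [[0.991, 0.133, -0.0], [0.133, -0.991, -0.0], [-0.0, 0.0, -1.0]]
force: [0.8, -1.8, -1.2]
grip_width: 0.0563
finger_force: 0.7
```

>>> move_arm:
  increments:
    - [0, -0.1, 0, 0, 0, 0, 0.12]
    - [0, -0.1, 0, 0, 0, 0, 0.05]
    - [0, -0.1, 0, 0, 0, 0, -0.03]
    - [0, -0.1, 0, 0, 0, 0, -0.1]
    - [0, -0.1, 0, 0, 0, 0, -0.2]

```text
time_s: 15.85
position: [0.6304, -0.1128, 0.0743]
tcp_rot: [[0.991, 0.134, -0.0], [0.134, -0.991, -0.001], [-0.0, 0.001, -1.0]]
force: [0.9, -6.6, -3.0]
grip_width: 0.0395
finger_force: 12.0
```

>>> move_arm:
  increments:
    - [0, 0, 0, 0, 0, 0, -0.2]
    - [0, 0, 0, 0, 0, 0, -0.2]
    - [0, 0, 0, 0, 0, 0, -0.2]
    - [0, 0, 0, 0, 0, 0, -0.2]
    - [0, 0, 0, 0, 0, 0, -0.2]

```text
time_s: 16.35
position: [0.6304, -0.1128, 0.0743]
tcp_rot: [[0.991, 0.134, -0.0], [0.134, -0.991, -0.001], [-0.0, 0.001, -1.0]]
force: [0.4, -4.9, -2.2]
grip_width: 0.0397
finger_force: 12.0
```

```bash
python3 - <<'E'
from h import *
f=grab("wrist");[prof(f,y,64) for y in(-20,-8,10)]
s=robot.sense();p=np.array(s["position"]);print("c",(p-O)@ax*1000,s["grip_width"],s["finger_force"],s["force"])
E
```

```text
10:31 12:39 14:38 16:30 18:34 20:35 22:33 24:33 26:61 28:65 30:64 32:69 34:71 36:66 38:18 40:21 42:18 44:19 46:16 48:15 50:15 52:11 54:26 56:28 58:21 60:24 62:24 64:34 66:37 68:32B 70:36 72:33 74:36 76:32B 78:39 80:41 82:36 84:37 86:33 88:39 90:29 92:25 94:35 96:27 98:35 100:38 102:60B 104:81B 106:86B 108:89B
10:159 12:158 14:97 16:30 18:31 20:36 22:35 24:30 26:60 28:65 30:68 32:69 34:64 36:110B 38:51B 40:133B 42:47 44:49B 46:85B 48:13 50:11 52:1 54:23 56:26 58:22 60:23 62:36 64:38 66:38 68:35 70:37 72:27B 74:38 76:41 78:35 80:40B 82:37 84:36 86:34 88:31 90:37 92:24 94:28 96:31 98:36 100:43B 102:62B 104:88B 106:89B 108:85B 110:91B
10:32 12:32 14:31 16:32 18:36 20:27 22:35 24:35 26:61 28:66 30:67 32:66 34:69 36:29 38:8 40:9 42:3 44:25 46:11 48:18 50:26 52:16 54:26 56:32 58:26 60:28 62:29 64:34 66:36 68:39 70:35 72:27 74:35 76:38 78:28B 80:38 82:37 84:35 86:39 88:34 90:37 92:29 94:37 96:33 98:29 100:39B 102:66B 104:82B 106:85B 108:88B 110:92B
c -74.27191641302959 0.0399633394878123 11.976995766162872 [-0.00807366 -4.79148734 -3.07815504]
```

>>> move_arm:
  increments:
    - [0, 0.1, 0, 0, 0, 0, -0.1]
    - [0, 0.1, 0, 0, 0, 0, 0]
    - [0, 0.1, 0, 0, 0, 0, 0.1]
    - [0, 0.1, 0, 0, 0, 0, 0.25]
    - [0, 0.1, 0, 0, 0, 0, 0.35]

```text
time_s: 16.9
position: [0.6314, -0.1168, 0.0747]
tcp_rot: [[0.991, 0.133, 0.0], [0.133, -0.991, 0.001], [0.001, -0.001, -1.0]]
force: [-0.7, 0.8, 0.7]
grip_width: 0.0621
finger_force: 0.0
```

>>> move_arm:
  increments:
    - [0, 0, 0, 0, 0, 0, 0.35]
    - [0, 0, 0, 0, 0, 0, 0.35]
    - [0, 0, 0, 0, 0, 0, 0.35]
    - [0, 0, 0, 0, 0, 0, 0.2]
    - [0, 0, 0, 0, 0, 0, 0.2]

```text
time_s: 17.4
position: [0.6312, -0.1173, 0.0744]
tcp_rot: [[0.991, 0.134, 0.0], [0.134, -0.991, -0.0], [-0.0, 0.0, -1.0]]
force: [0.7, -0.6, 0.1]
grip_width: 0.0566
finger_force: 0.5
```

>>> move_arm:
  increments:
    - [0, -0.1, 0, 0, 0, 0, 0.12]
    - [0, -0.1, 0, 0, 0, 0, 0.05]
    - [0, -0.1, 0, 0, 0, 0, -0.03]
    - [0, -0.1, 0, 0, 0, 0, -0.1]
    - [0, -0.1, 0, 0, 0, 0, -0.2]

```text
time_s: 17.9
position: [0.6305, -0.1128, 0.0744]
tcp_rot: [[0.991, 0.134, 0.0], [0.134, -0.991, -0.001], [-0.0, 0.001, -1.0]]
force: [0.7, -6.3, -1.9]
grip_width: 0.0395
finger_force: 12.0
```

>>> move_arm:
  increments:
    - [0, 0, 0, 0, 0, 0, -0.2]
    - [0, 0, 0, 0, 0, 0, -0.2]
    - [0, 0, 0, 0, 0, 0, -0.2]
    - [0, 0, 0, 0, 0, 0, -0.2]
    - [0, 0, 0, 0, 0, 0, -0.2]

```text
time_s: 18.4
position: [0.6305, -0.1128, 0.0744]
tcp_rot: [[0.991, 0.134, 0.0], [0.134, -0.991, -0.001], [-0.0, 0.001, -1.0]]
force: [-0.3, -5.8, -2.3]
grip_width: 0.0397
finger_force: 12.0
```

```bash
python3 - <<'E'
from h import *
f=grab("wrist");[prof(f,y,64) for y in(-20,)];prof(f,-20,84)
s=robot.sense();p=np.array(s["position"]);print("c",(p-O)@ax*1000,s["grip_width"],s["finger_force"],s["force"])
E
```

```text
10:129 12:129 14:69 16:33 18:28 20:36 22:32 24:31 26:29 28:32 30:22 32:28 34:56 36:62 38:66 40:69 42:65 44:68 46:7 48:13 50:12 52:15 54:7 56:10 58:10 60:6 62:10 64:28 66:25 68:27 70:20 72:34 74:35 76:30B 78:35 80:32B 82:33B 84:33 86:39 88:29 90:34 92:39 94:33 96:31 98:29 100:31 102:62B 104:83B 106:86B 108:86B
10:157 12:29 14:34 16:30 18:30 20:29 22:53 24:67 26:65 28:63 30:63 32:49 34:77B 36:101B 38:43 40:51B 42:10 44:12 46:11 48:25 50:25 52:21 54:21 56:29 58:33B 60:32B 62:37 64:36 66:37 68:33 70:34 72:28 74:31B 76:17 78:26B 80:34 82:32 84:81B 86:86B 88:89B 90:89B
c -74.29390885014115 0.03998833362545069 11.980005204677582 [ 0.0738069  -5.1690824  -1.94641538]
```

>>> move_arm:
  increments:
    - [0, 0.1, 0, 0, 0, 0, -0.1]
    - [0, 0.1, 0, 0, 0, 0, 0]
    - [0, 0.1, 0, 0, 0, 0, 0.1]
    - [0, 0.1, 0, 0, 0, 0, 0.25]
    - [0, 0.1, 0, 0, 0, 0, 0.35]

```text
time_s: 18.95
position: [0.6313, -0.1167, 0.0745]
tcp_rot: [[0.991, 0.133, 0.0], [0.133, -0.991, 0.001], [0.0, -0.001, -1.0]]
force: [0.2, 0.6, 0.4]
grip_width: 0.0621
finger_force: 0.0
```

>>> move_arm:
  increments:
    - [0, 0, 0, 0, 0, 0, 0.35]
    - [0, 0, 0, 0, 0, 0, 0.35]
    - [0, 0, 0, 0, 0, 0, 0.35]
    - [0, 0, 0, 0, 0, 0, 0.2]
    - [0, 0, 0, 0, 0, 0, 0.2]

```text
time_s: 19.45
position: [0.6312, -0.1173, 0.0745]
tcp_rot: [[0.991, 0.134, 0.0], [0.134, -0.991, -0.0], [0.0, 0.0, -1.0]]
force: [-0.2, -1.5, -1.8]
grip_width: 0.0566
finger_force: 0.6
```

>>> move_arm:
  increments:
    - [0, -0.1, 0, 0, 0, 0, 0.12]
    - [0, -0.1, 0, 0, 0, 0, 0.05]
    - [0, -0.1, 0, 0, 0, 0, -0.03]
    - [0, -0.1, 0, 0, 0, 0, -0.1]
    - [0, -0.1, 0, 0, 0, 0, -0.2]

```text
time_s: 19.95
position: [0.6305, -0.1128, 0.0744]
tcp_rot: [[0.991, 0.134, 0.0], [0.134, -0.991, -0.001], [-0.0, 0.001, -1.0]]
force: [0.8, -5.8, -1.9]
grip_width: 0.0398
finger_force: 12.0
```

>>> move_arm:
  increments:
    - [0, 0, 0, 0, 0, 0, -0.2]
    - [0, 0, 0, 0, 0, 0, -0.2]
    - [0, 0, 0, 0, 0, 0, -0.2]
    - [0, 0, 0, 0, 0, 0, -0.2]
    - [0, 0, 0, 0, 0, 0, -0.2]

```text
time_s: 20.45
position: [0.6305, -0.1128, 0.0744]
tcp_rot: [[0.991, 0.134, 0.0], [0.134, -0.991, -0.001], [-0.0, 0.001, -1.0]]
force: [-1.1, -5.8, -1.7]
grip_width: 0.0397
finger_force: 12.0
```

```bash
python3 - <<'E'
from h import *
f=grab("wrist");[prof(f,y,64) for y in(-20,)];prof(f,-20,84)
s=robot.sense();p=np.array(s["position"]);print("c",(p-O)@ax*1000,s["grip_width"],s["finger_force"],s["force"])
E
```

```text
10:128 12:130 14:128 16:129 18:129 20:60 22:29 24:31 26:33 28:28 30:24 32:24 34:27 36:27 38:24 40:30 42:54 44:62 46:63 48:67 50:63 52:60 54:10 56:9 58:11 60:4 62:17 64:9 66:3 68:14 70:13 72:23 74:24 76:22 78:20 80:39 82:37 84:32 86:33 88:26 90:34 92:35 94:37 96:25 98:32 100:29 102:58B 104:83B 106:83B 108:84B
10:154 12:150 14:153 16:153 18:29 20:28 22:31 24:24 26:22 28:31 30:60 32:65 34:61 36:68 38:60 40:107B 42:93B 44:45 46:78B 48:12 50:6 52:0 54:15 56:25 58:27 60:26 62:19 64:40 66:37 68:30 70:30 72:28 74:35 76:27 78:32 80:38 82:45B 84:79B 86:85B 88:87B 90:85B
c -74.30789574993581 0.039926929318731805 11.978788822889328 [ 0.54393241 -4.85192373 -1.75536919]
```

>>> move_arm:
  increments:
    - [0, 0.1, 0, 0, 0, 0, -0.1]
    - [0, 0.1, 0, 0, 0, 0, 0]
    - [0, 0.1, 0, 0, 0, 0, 0.1]
    - [0, 0.1, 0, 0, 0, 0, 0.25]
    - [0, 0.1, 0, 0, 0, 0, 0.35]

```text
time_s: 21.0
position: [0.6313, -0.1167, 0.0745]
tcp_rot: [[0.991, 0.133, 0.0], [0.133, -0.991, 0.001], [0.0, -0.001, -1.0]]
force: [-0.7, -0.1, 0.4]
grip_width: 0.0622
finger_force: 0.0
```

>>> move_arm:
  increments:
    - [0, 0, 0, 0, 0, 0, 0.35]
    - [0, 0, 0, 0, 0, 0, 0.35]
    - [0, 0, 0, 0, 0, 0, 0.35]
    - [0, 0, 0, 0, 0, 0, 0.2]
    - [0, 0, 0, 0, 0, 0, 0.2]

```text
time_s: 21.5
position: [0.6313, -0.1176, 0.0744]
tcp_rot: [[0.991, 0.134, 0.0], [0.134, -0.991, -0.001], [0.0, 0.001, -1.0]]
force: [0.7, -2.9, -1.4]
grip_width: 0.0566
finger_force: 1.2
```

>>> move_arm:
  increments:
    - [0, -0.1, 0, 0, 0, 0, 0.12]
    - [0, -0.1, 0, 0, 0, 0, 0.05]
    - [0, -0.1, 0, 0, 0, 0, -0.03]
    - [0, -0.1, 0, 0, 0, 0, -0.1]
    - [0, -0.1, 0, 0, 0, 0, -0.2]

```text
time_s: 22.0
position: [0.6305, -0.1128, 0.0744]
tcp_rot: [[0.991, 0.134, 0.0], [0.134, -0.991, -0.001], [-0.0, 0.001, -1.0]]
force: [0.8, -6.1, -1.2]
grip_width: 0.0397
finger_force: 12.0
```

>>> move_arm:
  increments:
    - [0, 0, 0, 0, 0, 0, -0.2]
    - [0, 0, 0, 0, 0, 0, -0.2]
    - [0, 0, 0, 0, 0, 0, -0.2]
    - [0, 0, 0, 0, 0, 0, -0.2]
    - [0, 0, 0, 0, 0, 0, -0.2]

```text
time_s: 22.5
position: [0.6305, -0.1128, 0.0744]
tcp_rot: [[0.991, 0.134, 0.0], [0.134, -0.991, -0.001], [-0.0, 0.001, -1.0]]
force: [0.1, -5.9, -2.1]
grip_width: 0.0396
finger_force: 12.0
```

```bash
python3 - <<'E'
from h import *
f=grab("wrist");[prof(f,y,64) for y in(-20,)];prof(f,-20,84)
s=robot.sense();p=np.array(s["position"]);print("c",(p-O)@ax*1000,s["grip_width"],s["finger_force"],s["force"])
E
```

```text
10:129 12:127 14:128 16:124 18:130 20:126 22:125 24:131 26:126 28:125 30:41 32:30 34:29 36:28 38:25 40:29 42:24 44:26 46:28 48:28 50:29 52:27 54:54 56:60 58:59 60:64 62:65 64:48 66:10 68:0 70:0 72:8 74:18 76:14 78:1 80:19 82:28 84:28 86:25 88:32 90:33 92:39 94:21B 96:39 98:19 100:33 102:32 104:27 106:42B 108:61B
10:153 12:151 14:151 16:153 18:152 20:153 22:153 24:149 26:155 28:29 30:22 32:22 34:31 36:24 38:21 40:44 42:64 44:62 46:65 48:64 50:100B 52:42B 54:33 56:3 58:6 60:15 62:0 64:25 66:20 68:30 70:24 72:30 74:33 76:34 78:32 80:24 82:33 84:36 86:31 88:59B 90:79B
c -74.3098867155626 0.039775806223757995 11.975306868553162 [ 0.45137757 -4.86656661 -0.92683542]
```

>>> move_arm:
  increments:
    - [0, 0.1, 0, 0, 0, 0, -0.1]
    - [0, 0.1, 0, 0, 0, 0, 0]
    - [0, 0.1, 0, 0, 0, 0, 0.1]
    - [0, 0.1, 0, 0, 0, 0, 0.25]
    - [0, 0.1, 0, 0, 0, 0, 0.35]

```text
time_s: 23.05
position: [0.6313, -0.1167, 0.0745]
tcp_rot: [[0.991, 0.134, 0.0], [0.134, -0.991, 0.001], [0.0, -0.001, -1.0]]
force: [-0.9, 0.6, 0.5]
grip_width: 0.062
finger_force: 0.0
```

>>> move_arm:
  increments:
    - [0, 0, 0, 0, 0, 0, 0.35]
    - [0, 0, 0, 0, 0, 0, 0.35]
    - [0, 0, 0, 0, 0, 0, 0.35]
    - [0, 0, 0, 0, 0, 0, 0.2]
    - [0, 0, 0, 0, 0, 0, 0.2]

```text
time_s: 23.55
position: [0.6312, -0.1174, 0.0744]
tcp_rot: [[0.991, 0.134, 0.0], [0.134, -0.991, -0.001], [0.0, 0.001, -1.0]]
force: [0.8, -1.5, -0.8]
grip_width: 0.0566
finger_force: 0.7
```

```bash
cat >> h.py <<'E'
def jaw(f):
    r=[]
    im=cv2.cvtColor(f["pixels"],cv2.COLOR_RGB2GRAY).astype(np.float32)
    def edge(z,a,b,th,ch=None):
        xs=np.arange(a,b,.25);o=[]
        for x in xs:
            P=np.array([C(x,y,z) for y in range(-24,-11,2)]);uv=proj(f,P).astype(np.float32)
            o.append(np.mean([cv2.getRectSubPix(im,(1,1),tuple(map(float,q)))[0,0] for q in uv]))
        o=np.array(o);i=np.argmax(o>th);return xs[i]
    j=edge(66,38,75,45);h=edge(84,76,100,60);s=robot.sense();p=np.array(s["position"]);c=(p-O)@ax*1000;w=s["grip_width"]*1000
    print("t",round(s["time_s"],2),"plate",j,"half",h,"c %.2f w %.2f trigger d %.2f postgap %.2f"%(c,w,c-w/2+108,c+w/2+54),"F",round(s["finger_force"],1),np.round(s["force"],1))
E
python3 -c "
from h import *
jaw(load('wrist'));jaw(grab('wrist'))"
```

```text
t 23.55 plate 52.0 half 88.25 c -78.94 w 56.63 trigger d 0.75 postgap 3.38 F 0.7 [ 0.8 -1.5 -0.8]
t 23.6 plate 50.75 half 76.0 c -79.01 w 56.29 trigger d 0.85 postgap 3.14 F 0.8 [ 0.2 -1.5 -0.5]
```

>>> move_arm:
  increments:
    - [0, -0.1, 0, 0, 0, 0, 0.12]
    - [0, -0.1, 0, 0, 0, 0, 0.05]
    - [0, 0, 0, 0, 0, 0, 0]
    - [0, 0, 0, 0, 0, 0, 0]
    - [0, 0, 0, 0, 0, 0, 0]
  grip_force: 16

```text
time_s: 24.1
position: [0.6311, -0.1164, 0.0744]
tcp_rot: [[0.991, 0.134, 0.001], [0.134, -0.991, -0.002], [0.0, 0.002, -1.0]]
force: [0.9, -5.1, -2.4]
grip_width: 0.0475
finger_force: 8.5
```

```bash
python3 -c "
from h import *
jaw(grab('wrist'))"
```

```text
t 24.15 plate 52.5 half 88.75 c -77.97 w 47.11 trigger d 6.48 postgap -0.41 F 8.5 [ 1.6 -5.9 -2.2]
```

>>> move_arm:
  increments:
    - [0, -0.05, 0, 0, 0, 0, -0.02]
    - [0, -0.05, 0, 0, 0, 0, -0.04]
    - [0, 0, 0, 0, 0, 0, -0.05]
    - [0, 0, 0, 0, 0, 0, -0.05]
    - [0, 0, 0, 0, 0, 0, -0.05]

```text
time_s: 24.65
position: [0.6309, -0.1153, 0.0744]
tcp_rot: [[0.991, 0.134, 0.0], [0.134, -0.991, -0.002], [0.0, 0.002, -1.0]]
force: [0.2, -5.4, -2.9]
grip_width: 0.0453
finger_force: 11.3
```

```bash
python3 -c "
from h import *
jaw(grab('wrist'))"
```

```text
t 24.7 plate 38.0 half 88.25 c -76.86 w 45.02 trigger d 8.63 postgap -0.35 F 11.3 [ 0.7 -5.3 -1.9]
```

>>> move_arm:
  increments:
    - [0, -0.05, 0, 0, 0, 0, -0.07]
    - [0, -0.05, 0, 0, 0, 0, -0.08]
    - [0, 0, 0, 0, 0, 0, -0.08]
    - [0, 0, 0, 0, 0, 0, -0.08]
    - [0, 0, 0, 0, 0, 0, -0.08]

```text
time_s: 25.2
position: [0.6308, -0.1147, 0.0744]
tcp_rot: [[0.991, 0.134, 0.001], [0.134, -0.991, -0.003], [0.0, 0.003, -1.0]]
force: [1.1, -6.8, -2.4]
grip_width: 0.0431
finger_force: 12.3
```

```bash
python3 -c "
from h import *
jaw(grab('wrist'))"
```

```text
t 25.25 plate 38.0 half 88.25 c -76.14 w 43.55 trigger d 10.09 postgap -0.37 F 12.3 [-0.1 -7.9 -1.9]
```

```bash
sed -i 's/edge(66,38,75,45)/edge(66,47,75,45)/' h.py; python3 -c "
from h import *
f=load('wrist');jaw(f);prof(f,-18,66)"
```

```text
t 25.25 plate 56.0 half 88.25 c -76.14 w 43.55 trigger d 10.09 postgap -0.37 F 12.3 [-0.1 -7.9 -1.9]
10:63 12:64 14:65 16:64 18:66 20:61 22:65 24:66 26:60 28:59 30:59 32:57 34:60 36:68 38:38 40:25 42:24 44:23 46:23 48:27 50:25 52:26 54:29 56:51 58:60 60:62 62:57 64:66 66:65 68:11 70:9 72:12 74:17 76:7 78:17 80:20 82:26 84:12 86:27 88:36 90:32 92:29 94:31 96:23 98:30 100:28 102:26B 104:35 106:63B
```

>>> move_arm:
  increments:
    - [0, -0.03, 0, 0, 0, 0, -0.09]
    - [0, 0, 0, 0, 0, 0, -0.1]
    - [0, 0, 0, 0, 0, 0, -0.1]
    - [0, 0, 0, 0, 0, 0, -0.1]
    - [0, 0, 0, 0, 0, 0, -0.1]

```text
time_s: 25.75
position: [0.6308, -0.1142, 0.0744]
tcp_rot: [[0.991, 0.134, 0.001], [0.134, -0.991, -0.003], [0.0, 0.003, -1.0]]
force: [0.4, -6.9, -2.5]
grip_width: 0.0425
finger_force: 13.7
```

>>> move_arm:
  increments:
    - [0, 0, 0, 0, 0, 0, -0.1]
    - [0, 0, 0, 0, 0, 0, -0.1]
    - [0, 0, 0, 0, 0, 0, -0.1]
    - [0, 0, 0, 0, 0, 0, -0.1]
    - [0, 0, 0, 0, 0, 0, -0.1]

```text
time_s: 26.25
position: [0.6307, -0.1142, 0.0744]
tcp_rot: [[0.991, 0.134, 0.0], [0.134, -0.991, -0.003], [0.0, 0.003, -1.0]]
force: [1.2, -6.3, -2.9]
grip_width: 0.0428
finger_force: 13.5
```

```bash
python3 -c "
from h import *
f=grab('wrist');jaw(f);jaw(grab('wrist'))"
```

```text
t 26.3 plate 56.75 half 88.25 c -75.71 w 42.41 trigger d 11.08 postgap -0.51 F 13.5 [ 0.8 -6.6 -2.7]
t 26.35 plate 56.75 half 88.25 c -75.72 w 42.90 trigger d 10.83 postgap -0.27 F 13.5 [ 1.  -5.9 -3.3]
```

```bash
python3 - <<'E'
from h import *
for n in("side","scene"):
    f=grab(n);im=f["pixels"].astype(int);m=((im[...,2]-im[...,0]>40)&(im[...,2]>60))
    q=proj(f,[C(127.5,0,z) for z in(84,92,128)]);c=q.mean(0).astype(int)
    k=np.zeros_like(m);k[c[1]-25:c[1]+25,c[0]-20:c[0]+20]=1;v,u=np.nonzero(m&k)
    print(n,q.round(0).tolist(),len(u),(u.min(),u.max(),v.min(),v.max()) if len(u) else None)
robot.job_done()
E
```

```text
side [[254.0, 176.0], [254.0, 174.0], [254.0, 164.0]] 82 (np.int64(249), np.int64(259), np.int64(164), np.int64(177))
scene [[219.0, 199.0], [219.0, 197.0], [218.0, 187.0]] 63 (np.int64(212), np.int64(225), np.int64(187), np.int64(202))
the job is handed in; nothing more can be done
```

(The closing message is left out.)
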